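# Seat a wound coil on its test stand and hold a field probe in the middle of its bore

### The arm

A 6-joint arm with a two-finger parallel gripper is mounted at the origin on a cart in front of the work surface, level with it; the furniture and walls round the work are solid. World frame = base frame: x ahead of the robot, y to its left, z up, the work surface at z = 0. Lengths are in m, angles in rad, forces in N, time in s.
With the tool pointing down it reaches from about 0.35 to 0.975 m from the base axis. Payload 4.9 kg.
Tool frame: the origin (TCP) lies on the mounting face of the last link; the fingertips stand 173 mm ahead of it and the grasp point (between the pads) lies 155 mm ahead of it; z points along the fingers, y is the line along which they close (so a half turn about z gives the same grasp; the last joint's range is limited). The gripper opens to 85 mm and grips with 20 to 120 N. Pads are 22 mm wide; open, the fingers measure 114 mm over their backs; the gripper's body (76 mm by 85 mm) begins 54 mm behind the grasp point. The pads swing forward as they close: fully open they stand 13 mm farther back than shut.
Start: joints at [1.219, 0.053, 1.613, -0, 1.476, -0.119], TCP at [0.144, 0.608, 0.405] pointing down, gripper open.
Joint ranges: [-3.01, 3.01], [-1.01, 2.22], [0.06, 2.58], [-1.02, 4.17], [0.09, 2.62], [-3.14, 3.14]. Speed limits (rad/s): [2.57, 2.57, 3.14, 3.14, 3.14, 3.14].

### API

Orientations are given as a rotation vector (axis times angle).
In Python, from station import monitor, eyes, finish_job gives the robot as it stands. The module is installed in compiled form; this text tells all that it offers.
- The arm moves only by the tool step_arm, never from a script. Its argument "commands" is a list of rows, each a list of 3 entries, a list of its own where there are three numbers: the opening in per cent of the stroke, from 0 (shut) to 100 (fully open), then the shift along the tool's x, y, z in mm, then the turn about the tool's z in degrees. In form: [[hand, [x, y, z], yaw], ...]. A call has 1 to 12 rows; each row is the pose to reach, as a shift and turn from the pose commanded when the call began, along the tool's axes at that moment; what a row does not reach only later rows make up. A row lasts 1/8 s, in which the tool goes at most 62.5 mm and 10.7 degrees, less where a joint would pass 70% of its speed; a pose out of reach is approached as far as the arm can. A call with a gripper value outside its range is refused whole. The fingers move at their own pace and stop on an object; "squeeze" is the grip in N (left out, the last holds). Time passes only in rows, so rows that repeat a pose let the fingers close. It gives the time, the measured TCP pose, the force, the opening and the grip force at its end, in the units of the state.
- monitor.get_obs(): the state, without advancing time (a new reading comes with each control period).
- eyes.get_image(name): name is "side" or "top"; returns the picture (384x512x3 uint8, red, green, blue); there is no depth.
- eyes.camera_info(name): a dict with "camera_matrix" (3x3 intrinsics, pixels), "extrinsics" (4x4, takes a point from camera to world coordinates). Camera axes: x right, y down, z forward; pixel columns grow to the right and rows downward; lengths in m; the calibration is good to about 2 mm. A picture is of the moment at which its call begins. camera_info takes no time and is no camera call.
- finish_job(): hands the job in; it is judged then, once.
The state is a dict: "t": time; "q": joint angles; "dq": joint speeds; "effort": joint torques, N m; "tool_pos": TCP position; "tool_rot": TCP orientation; "contact_force": force on the tool from outside, world axes, zero at the start; "wrist_torque": the same for the moment, N m; "opening": finger opening in m; "grip_force": force on a finger pad.
Only numpy, scipy, OpenCV 4.12 (cv2) and the standard library are available. Lean on these libraries where they do the work, as an engineer would, in place of code of your own. Each camera call takes 0.05 s, during which the arm holds its last target. There are 200 camera calls.

### The job

Test the copper coil: set it down in the green nest of the test stand, the right way round so that its two terminal pins lie on the brass contacts, fully down and not dropped, and let go of it. Then take the orange field probe by its handle out of its holder and lower the rod down the middle of the coil's bore, never touching the coil with the probe, until the tip is half-way down the coil. Finish while still holding the probe there, upright, centred and still, as if for the reading; leave the other things on the bench where they are.

Things in the scene. Friction and masses are not known exactly. Their poses are not given: they have to be found in the camera images.
- coil_center (a point): centre (half-way up, on the bore's axis) of the loose wound coil: copper winding with a yellow tape band on a white bobbin, 50 x 50 mm, 60 mm high, about 0.22 kg, standing upright. z is up, x and y square to the faces. An 18 mm bore runs right through it along z. The +y and -y faces are plain: grasp across them (50 mm), in the upper half
- coil_pins (a point): point midway between the coil's two brass pins, 40 mm from its axis towards its -x and 6 mm above its underside. They point to -x from a white terminal block (22 mm wide in y, 10 mm high) that sticks out 10 mm from the foot of the coil's -x face
- coil: the same coil with its origin at the centre of its underside, axes as for coil_center
- stand: the fixed test stand: aluminium plate 104 x 86 mm, 12 mm thick; origin at table height under the nest's centre, z up. Green rails 9 mm high on the plate frame the square nest; the -x rail has a 30 mm gap in the middle for the coil's terminal block. Beyond it on the -x side: two brass contact springs, a red block and two binding posts, all below 32 mm over the table
- nest (a point): centre of the nest's floor, on the plate's top 12 mm above the table, axes as for the stand. The coil's underside comes here, coil x along stand x. The nest is 54 mm square at its foot and widens to 61 mm at the rails' tops (sloped lead-in)
- contacts (a point): the point where coil_pins comes to lie when the coil is seated: 40 mm from the nest's centre towards the stand's -x, 6 mm above the plate
- probe_handle (a point): centre of the handle of the loose field probe: orange bar, 18 x 18 mm square, 72 mm long, faces square to this point's x and y; the probe weighs about 0.09 kg. Grasp across two opposite faces near the middle. z runs up the probe, which stands upright at the start. Below the handle: a 25 mm collar, then the rod, 8 mm in diameter, 85 mm long, with a white end
- probe_tip (a point): the lower end of the probe's rod, on its axis, 127 mm below probe_handle
- probe: the whole probe; its origin is the tip of the rod
- holder: the fixed probe holder: round dark foot, 68 mm in diameter, and an upright tube, 22 mm outside, 14 mm inside, top 100 mm above the table; origin at its foot on the table. The probe's collar rests on the tube's top, its rod hangs 85 mm down inside: lift it straight up by more than 85 mm to free it
- spool_mid (a point): bystander, loose: wire spool with wooden ends, 49 mm wide, 50 mm high; its centre
- battery_mid (a point): bystander, loose: black and gold block battery, 51 x 27 mm, 18 mm high, lying on its side; its centre
- cutter_mid (a point): bystander, loose: red side cutter, 106 mm long, 12 mm high, lying at the front; its centre
- driver_mid (a point): bystander, loose: grey-green screwdriver, 136 mm long, 11 mm high, lying at the front; its centre
There are look-alikes about, which are no part of the job. Leave any blue or turquoise look-alike of the probe alone.

How it is judged:
By the outcome, as a careful person would: the job done as asked, in the order asked, and still so for the second after the job is handed in, while the arm keeps its last pose, push and grip.
It also fails if it takes over 54 s, if anything falls off the work surface, if the arm or the gripper's body presses on something with over 40 N, if the wrist force passes 120 N, or if a joint passes its speed limit or range.

## Working session

There is one attempt and no reset: what is moved stays moved. The work goes in short steps, Python scripts to look and compute and a tool call to move; the robot and the scene stay as the last step left them, time stands still between calls to the robot, and variables do not carry over. Pictures are saved under pics/ and viewed, at most 13 in all, crops included, and the job is handed in when it is done.

Besides the shell and the picture viewer there is one more tool, called as a command line: name --argument value ..., lists and objects as JSON in quotes. step_arm: Moves the arm, as the interface text tells. Its arguments: {"type":"object","properties":{"commands":{"type":"array"},"squeeze":{"type":"number"}},"required":["commands"]}

```bash
mkdir -p pics; cat > h.py <<'E'
import numpy as np, cv2
from station import monitor, eyes
np.set_printoptions(precision=4,suppress=True)
def snap(n,f):
    im=eyes.get_image(n); cv2.imwrite('pics/'+f,im[:,:,::-1]); return im
def cam(n):
    c=eyes.camera_info(n); return np.array(c["camera_matrix"]),np.array(c["extrinsics"])
def ray(n,u,v):
    K,E=cam(n); d=E[:3,:3]@np.linalg.solve(K,[u,v,1.]); return E[:3,3],d
def onz(n,u,v,z):
    o,d=ray(n,u,v); return o+d*(z-o[2])/d[2]
def proj(n,p):
    K,E=cam(n); q=K@(E[:3,:3].T@(np.array(p)-E[:3,3])); return q[:2]/q[2]
E
python3 - <<'E'
from h import *
for n in("top","side"):
    im=snap(n,n+'1.png'); 
    print(n,*cam(n))
o=monitor.get_obs(); print(o['t'],o['tool_pos'],o['tool_rot'],o['opening'],o['contact_force'])
E
```

```text
top [[379.1051   0.     249.6963]
 [  0.     379.1051 188.6873]
 [  0.       0.       1.    ]] [[ 0.0077 -0.9971  0.0755  0.461 ]
 [-1.     -0.0075  0.0019  0.1004]
 [-0.0013 -0.0755 -0.9971  0.9527]
 [ 0.      0.      0.      1.    ]]
side [[427.3822   0.     258.6803]
 [  0.     427.3822 191.4707]
 [  0.       0.       1.    ]] [[ 0.9594 -0.1701  0.2249  0.305 ]
 [-0.2815 -0.5329  0.798  -0.7603]
 [-0.0159 -0.8289 -0.5591  0.7391]
 [ 0.      0.      0.      1.    ]]
0.1 [0.1441 0.6079 0.4036] [-0.3648 -3.1199  0.0029] 0.08541757927262862 [-0.2261 -0.8114 -0.4373]
```

View pics/top1.png

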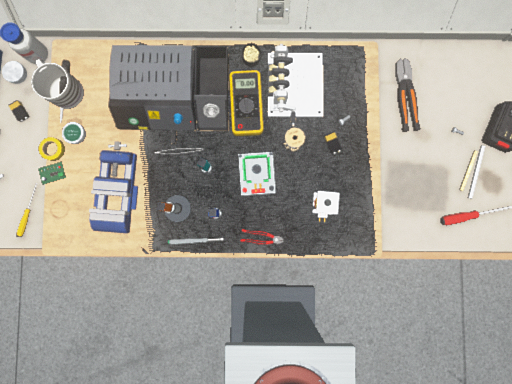

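View pics/side1.png

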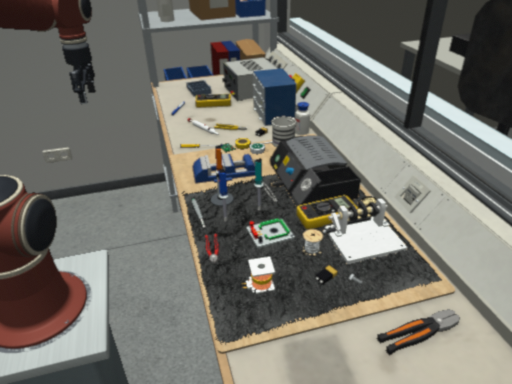

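```bash
python3 - <<'E'
import cv2
t=cv2.imread('pics/top1.png');s=cv2.imread('pics/side1.png')
cv2.imwrite('pics/c1.png',cv2.resize(t[140:235,155:350],None,fx=4,fy=4,interpolation=cv2.INTER_CUBIC))
cv2.imwrite('pics/c2.png',cv2.resize(s[140:300,190:340],None,fx=3.7,fy=3.7,interpolation=cv2.INTER_CUBIC))
E
```

```text
(no output)
```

View pics/c1.png

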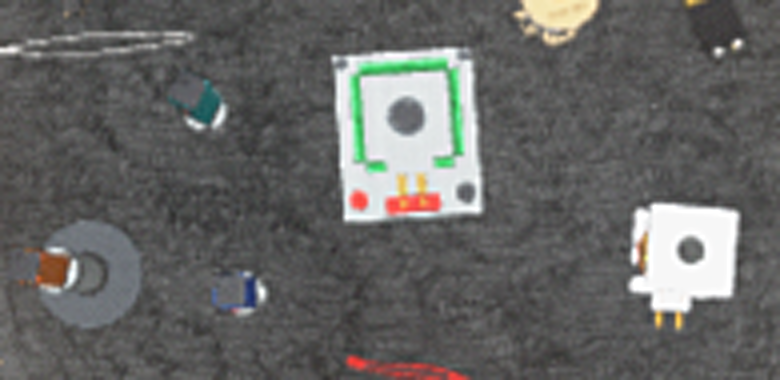

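View pics/c2.png

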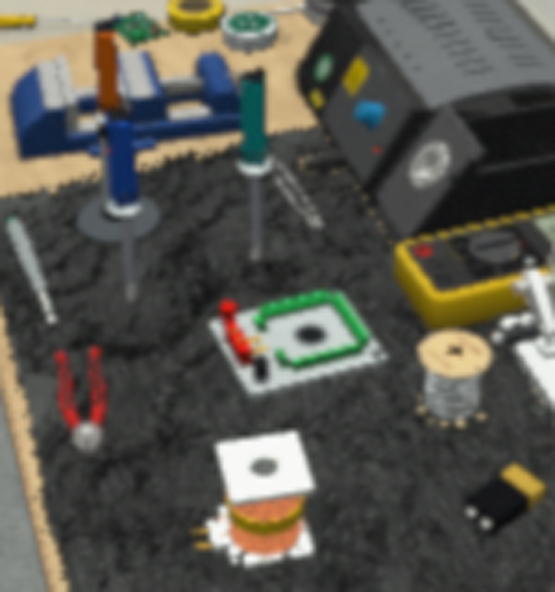

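Candidates for the probe: orange, top (168,207) / side (219,158), on the round foot. Blue: top (215,213). Teal: top (207,167). The crops confirm that the orange one in the holder is the one meant. The coil is at top (328,203), pins towards -x. The nest is at top (256,169), with its gap towards -x.

```bash
cat > meas.py <<'E'
from h import *
S=8
def up(im,r): # r=u0,v0,u1,v1
    return cv2.resize(im[r[1]:r[3],r[0]:r[2]],None,fx=S,fy=S,interpolation=cv2.INTER_CUBIC)
def full(p,r): return (np.array(p)+.5)/S-.5+np.array(r[:2])
def big(m,k=1):
    m=m.astype(np.uint8)*255
    if k>1: m=cv2.morphologyEx(m,cv2.MORPH_OPEN,np.ones((k,k),np.uint8))
    c,_=cv2.findContours(m,cv2.RETR_EXTERNAL,cv2.CHAIN_APPROX_NONE)
    return max(c,key=cv2.contourArea)
def rect(c,r,n,z):
    b=cv2.boxPoints(cv2.minAreaRect(c)); P=np.array([onz(n,*full(p,r),z)[:2] for p in b])
    e=P[1]-P[0]; f=P[2]-P[1]; a=np.degrees(np.arctan2(e[1],e[0]))
    return P.mean(0),np.linalg.norm(e),np.linalg.norm(f),(a+45)%90-45
def hsv(c): return [x.astype(int) for x in cv2.split(cv2.cvtColor(c,cv2.COLOR_RGB2HSV))]
E
python3 - <<'E'
from meas import *
im=cv2.imread('pics/top1.png')[:,:,::-1].copy(); sd=cv2.imread('pics/side1.png')[:,:,::-1].copy()
r=(305,180,350,230); h,s,v=hsv(up(im,r))
print('coil top',rect(big((v>190)&(s<40),110),r,'top',.060))
def disk(r,z,n='top',src=im):
    h,s,v=hsv(up(src,r)); c=big(v<150); m=cv2.moments(c); p=full([m['m10']/m['m00'],m['m01']/m['m00']],r); return p,onz(n,*p,z),cv2.contourArea(c)**.5/S
print('bore',disk((321,196,334,209),.06)); print('nest disk',disk((249,162,264,176),.012))
r=(232,145,282,200); h,s,v=hsv(up(im,r))
print('green top',rect(big((h>45)&(h<90)&(s>90)),r,'top',.018))
print('plate',rect(big((v>120)|(s>110)),r,'top',.012))
r=(158,190,200,226); h,s,v=hsv(up(im,r))
m=(v>85)&(s<60)&(v<180)
print('foot',rect(big(m,20),r,'top',.006))
for n,src,r,z in(('top',im,(156,195,180,220),.178),):
    h,s,v=hsv(up(src,r)); c=big((h<15)&(s>110)); print('handle',cv2.minAreaRect(c),rect(c,r,n,z))
# colours of handles in side
for nm,r,lo,hi in(('orange',(205,140,235,175),2,14),('blue',(210,170,235,205),105,130),('teal',(245,150,275,195),75,100)):
    h,s,v=hsv(up(sd,r)); c=big((h>=lo)&(h<=hi)&(s>110)); b=cv2.boxPoints(cv2.minAreaRect(c)); print(nm,[full(p,r).round(1).tolist() for p in b])
for nm,r,lo,hi in(('blue',(200,200,230,225),105,130),('teal',(192,155,215,178),75,100)):
    h,s,v=hsv(up(im,r)); c=big((h>=lo)&(h<=hi)&(s>90)); b=cv2.boxPoints(cv2.minAreaRect(c)); print(nm,[full(p,r).round(1).tolist() for p in b])
E
```

```text
Traceback (most recent call last):
  File "meas.py", line 10, in big
    return max(c,key=cv2.contourArea)
ValueError: max() iterable argument is empty
```

```bash
python3 - <<'E'
s=open('meas.py').read()
s=s.replace("    if k>1:","    cc,_=cv2.findContours(m,cv2.RETR_EXTERNAL,cv2.CHAIN_APPROX_NONE); cv2.drawContours(m,cc,-1,255,-1)\n    if k>1:")
open('meas.py','w').write(s)
E
cat > m1.py <<'E'
from meas import *
im=cv2.imread('pics/top1.png')[:,:,::-1].copy(); sd=cv2.imread('pics/side1.png')[:,:,::-1].copy()
r=(305,180,350,230); h,s,v=hsv(up(im,r))
print('coil top',rect(big((v>190)&(s<40),110),r,'top',.060))
def disk(r,z,n='top',src=im):
    h,s,v=hsv(up(src,r)); c=big(v<150); m=cv2.moments(c); p=full([m['m10']/m['m00'],m['m01']/m['m00']],r); return p,onz(n,*p,z),cv2.contourArea(c)**.5/S
print('bore',disk((321,196,334,209),.06)); print('nest disk',disk((249,162,264,176),.012))
r=(232,145,282,200); h,s,v=hsv(up(im,r))
print('green top',rect(big((h>45)&(h<90)&(s>90)),r,'top',.018))
print('plate',rect(big((v>120)|(s>110)),r,'top',.012))
r=(158,190,200,226); h,s,v=hsv(up(im,r))
m=(v>85)&(s<60)&(v<180)
print('foot',rect(big(m,20),r,'top',.006))
for n,src,r,z in(('top',im,(156,195,180,220),.178),):
    h,s,v=hsv(up(src,r)); c=big((h<15)&(s>110)); print('handle',cv2.minAreaRect(c),rect(c,r,n,z))
for nm,r,lo,hi in(('orange',(205,140,235,175),2,14),('blue',(210,170,235,205),105,130),('teal',(245,150,275,195),75,100)):
    h,s,v=hsv(up(sd,r)); c=big((h>=lo)&(h<=hi)&(s>110)); b=cv2.boxPoints(cv2.minAreaRect(c)); print(nm,[full(p,r).round(1).tolist() for p in b])
for nm,r,lo,hi in(('blue',(200,200,230,225),105,130),('teal',(192,155,215,178),75,100)):
    h,s,v=hsv(up(im,r)); c=big((h>=lo)&(h<=hi)&(s>90)); b=cv2.boxPoints(cv2.minAreaRect(c)); print(nm,[full(p,r).round(1).tolist() for p in b])
E
python3 m1.py
```

```text
coil top (array([ 0.4969, -0.0812]), np.float64(0.050126022175906476), np.float64(0.05209857539271839), np.float64(0.43432252229172263))
bore (array([327.2264, 202.1768]), array([ 0.4982, -0.0807,  0.06  ]), 5.371365049966349)
nest disk (array([256.2169, 168.6983]), array([0.5825, 0.0863, 0.012 ]), 7.406711483512774)
green top (array([0.5862, 0.0865]), np.float64(0.067652983476486), np.float64(0.06075686610641444), np.float64(4.277519870692544))
plate (array([0.5715, 0.0854]), np.float64(0.09014614912406448), np.float64(0.10785012997227361), np.float64(4.832273762952397))
foot (array([0.4782, 0.2794]), np.float64(0.1048037945465907), np.float64(0.07690823833542665), np.float64(0.4349110589564589))
handle ((96.017822265625, 100.90727233886719), (57.56068420410156, 66.8897476196289), 10.885526657104492) (array([0.4806, 0.2693]), np.float64(0.017017206063229266), np.float64(0.014756380235291593), np.float64(-9.510573660010692))
orange [[214.3, 147.8], [220.6, 147.3], [222.2, 169.2], [216.0, 169.6]]
blue [[217.7, 169.6], [234.4, 169.6], [234.4, 194.4], [217.7, 194.4]]
teal [[253.3, 161.4], [260.7, 160.9], [262.2, 183.1], [254.7, 183.6]]
blue [[215.3, 208.9], [218.3, 208.9], [218.3, 216.2], [215.3, 216.2]]
teal [[201.7, 168.3], [205.9, 159.5], [211.0, 162.0], [206.7, 170.7]]
```

```bash
python3 - <<'E'
from meas import *
im=cv2.imread('pics/top1.png')[:,:,::-1].copy(); sd=cv2.imread('pics/side1.png')[:,:,::-1].copy()
a=cv2.resize(im[190:226,150:200],None,fx=8,fy=8,interpolation=cv2.INTER_CUBIC)
b=cv2.resize(sd[138:210,200:240],None,fx=8,fy=8,interpolation=cv2.INTER_CUBIC)
a=np.clip(a.astype(float)*1.8,0,255).astype(np.uint8); c=np.zeros((576,400+320,3),np.uint8); c[:288,:400]=a; c[:,400:]=b
cv2.imwrite('pics/c3.png',c[:,:,::-1])
r=(305,180,350,230); h,s,v=hsv(up(im,r)); m=((v>170)&(s<60)).astype(np.uint8)*255
m=cv2.morphologyEx(m,cv2.MORPH_CLOSE,cv2.getStructuringElement(2,(60,60)))
m=cv2.morphologyEx(m,cv2.MORPH_OPEN,cv2.getStructuringElement(2,(120,120)))
print('coil',rect(big(m>0),r,'top',.06))
for u,v in((217.5,147.5),(218.3,158.5),(219.1,169.4)): print(onz('side',u,v,.142))
print('foot',onz('top',177.2,208.4,.005))
for z in(.106,.178): print(proj('top',[.478,.28,z]),proj('side',[.478,.28,z]))
print(proj('side',[.478,.28,0]))
E
```

```text
coil (array([ 0.4941, -0.0769]), np.float64(0.0610487754059751), np.float64(0.06237117712952014), np.float64(0.43411765546939307))
[0.4945 0.3522 0.142 ]
[0.4832 0.2868 0.142 ]
[0.4729 0.2274 0.142 ]
foot [0.482  0.2829 0.005 ]
[169.7762 209.155 ] [217.8818 170.8703]
[162.3169 208.3902] [216.0797 148.6033]
[220.3289 201.108 ]
```

View pics/c3.png

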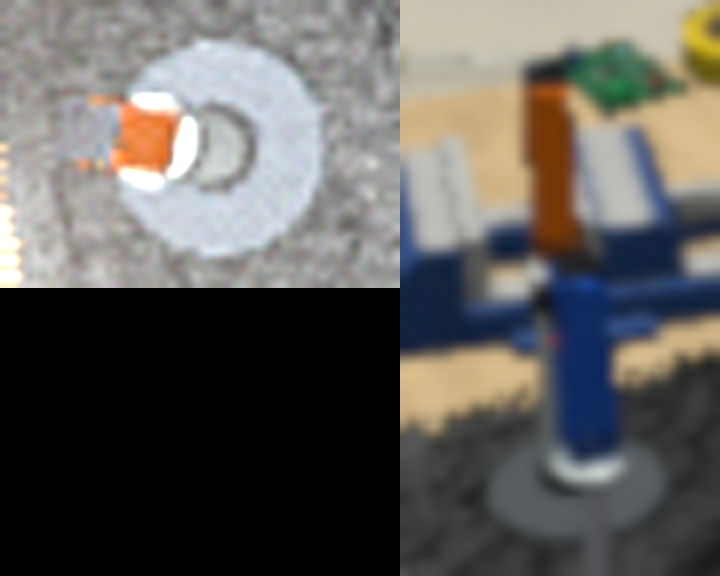

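```bash
cat > go.py <<'E'
from h import *
from scipy.spatial.transform import Rotation as R
def go(p,yaw,off=.155,obs=None):
    """print tool-axis shift (mm) to bring grasp point to p, tool y at world angle yaw+90 (deg, mod 180)"""
    o=obs or monitor.get_obs(); M=R.from_rotvec(o['tool_rot']).as_matrix(); t=np.array(o['tool_pos'])
    d=M.T@(np.array(p)-off*np.array([0,0,-1.])-t)*1000   # tool kept vertical
    a=np.degrees(np.arctan2(M[1,1],M[0,1])); dy=((yaw+90-a)+90)%180-90
    print('t',o['t'],'shift',d,'tool yaw turn',-dy,'tilt z',M[:,2],'xaxis',M[:,0],'grasp',t+off*M[:,2],'F',o['contact_force'],'open',o['opening'],'grip',o['grip_force'],'q6',o['q'][5])
E
python3 - <<'E'
from meas import *; from go import go
im=cv2.imread('pics/top1.png')[:,:,::-1].copy()
r=(305,180,350,230); h,s,v=hsv(up(im,r)); m=((v>185)&(s<50)).astype(np.uint8)*255
cc,_=cv2.findContours(m,cv2.RETR_EXTERNAL,cv2.CHAIN_APPROX_NONE); cv2.drawContours(m,cc,-1,255,-1)
for k in (90,120,140):
    mm=cv2.morphologyEx(m,cv2.MORPH_OPEN,cv2.getStructuringElement(2,(k,k)))
    print('coil',rect(big(mm>0),r,'top',.06))
print('probe top',onz('top',160.5,206.1,.178))
r=(305,190,350,228)
h,s,v=hsv(up(im,r)); c=big((h>12)&(h<32)&(s>110)&(v>120)); m=cv2.moments(c); p=full([m['m10']/m['m00'],m['m01']/m['m00']],r); print('pins?',p,onz('top',*p,.006))
for u in((155+(658.5)/4-.5,140+320.5/4-.5),(155+680.5/4-.5,140+320.5/4-.5)): print(onz('top',*u,.006))
go([.498,-.0805,.15],-4)
E
```

```text
coil (array([ 0.4947, -0.0809]), np.float64(0.06068716265121874), np.float64(0.05325351090548079), np.float64(-2.0011789949933387))
coil (array([ 0.4961, -0.081 ]), np.float64(0.05637986273285816), np.float64(0.051755021098899776), np.float64(-2.364877681862609))
coil (array([ 0.4969, -0.0812]), np.float64(0.051309297687259454), np.float64(0.053864646007718134), np.float64(0.4342457068212582))
probe top [0.4826 0.2838 0.178 ]
pins? [315.3778 202.3134] [ 0.4998 -0.0621  0.006 ]
[ 0.4568 -0.0711  0.006 ]
[ 0.4569 -0.0848  0.006 ]
t 0.1 shift [-503.1912 -588.0267   99.5642] tool yaw turn -9.336474458024767 tilt z [-0.0007 -0.0018 -1.    ] xaxis [-0.973   0.2307  0.0002] grasp [0.144  0.6076 0.2486] F [-0.2261 -0.8114 -0.4373] open 0.08541757927262862 grip 0.0 q6 -0.11899817955698162
```

step_arm --commands '[[100,[-503,-588,80],-9],[100,[-503,-588,80],-9],[100,[-503,-588,80],-9],[100,[-503,-588,80],-9],[100,[-503,-588,80],-9],[100,[-503,-588,80],-9],[100,[-503,-588,80],-9],[100,[-503,-588,80],-9],[100,[-503,-588,80],-9],[100,[-503,-588,80],-9],[100,[-503,-588,80],-9],[100,[-503,-588,80],-9]]' --squeeze 40

```text
t: 1.6
tool_pos: [0.4856, -0.0575, 0.3271]
tool_rot: [0.12, 3.139, 0.0]
contact_force: [0.7, 1.3, 0.7]
opening: 0.0856
grip_force: 0.0
```

step_arm --commands '[[100,[0,0,0],0]]'

```text
t: 1.72
tool_pos: [0.486, -0.0586, 0.3265]
tool_rot: [-0.127, -3.137, 0.0]
contact_force: [-0.3, 0.8, -1.2]
opening: 0.0853
grip_force: 0.0
```

```bash
python3 -c "
from go import go
go([.498,-.0805,.047],-4.5)"
```

```text
t 1.725 shift [-14.0018 -20.8589 124.4421] tool yaw turn -0.15187486150003338 tilt z [-0.0022  0.0001 -1.    ] xaxis [-0.9967  0.0811  0.0022] grasp [ 0.4857 -0.0586  0.1715] F [-0.2841  0.8259 -1.2367] open 0.08528353621797395 grip 0.0 q6 -1.7615110641514462
```

step_arm --commands '[[100,[-14,-21,60],0],[100,[-14,-21,100],0],[100,[-14,-21,120],0],[100,[-14,-21,126],0],[100,[-14,-21,126],0],[100,[-14,-21,126],0]]'

```text
t: 2.48
tool_pos: [0.4982, -0.0772, 0.2031]
tool_rot: [0.118, 3.137, -0.001]
contact_force: [0.8, 0.1, 0.1]
opening: 0.0856
grip_force: 0.0
```

```bash
python3 - <<'E'
from go import go; from h import *
go([.498,-.0805,.045],-4.5)
im=snap('top','t2.png'); s=snap('side','s2.png')
c=np.zeros((600,800,3),np.uint8)
c[:,:400]=cv2.resize(im[170:245,300:350],(400,600),interpolation=2); c[:,400:]=cv2.resize(s[225:315,235:295],(400,600),interpolation=2)
cv2.imwrite('pics/c4.png',c[:,:,::-1])
E
```

```text
t 2.475 shift [ 0.0105 -3.278   3.0854] tool yaw turn 0.1869782535081299 tilt z [ 0.0025 -0.0007 -1.    ] xaxis [-0.9972  0.0752 -0.0026] grasp [ 0.4986 -0.0773  0.0481] F [0.7989 0.1413 0.1182] open 0.0856071747285189 grip 0.0 q6 -1.7970256489434848
```

View pics/c4.png

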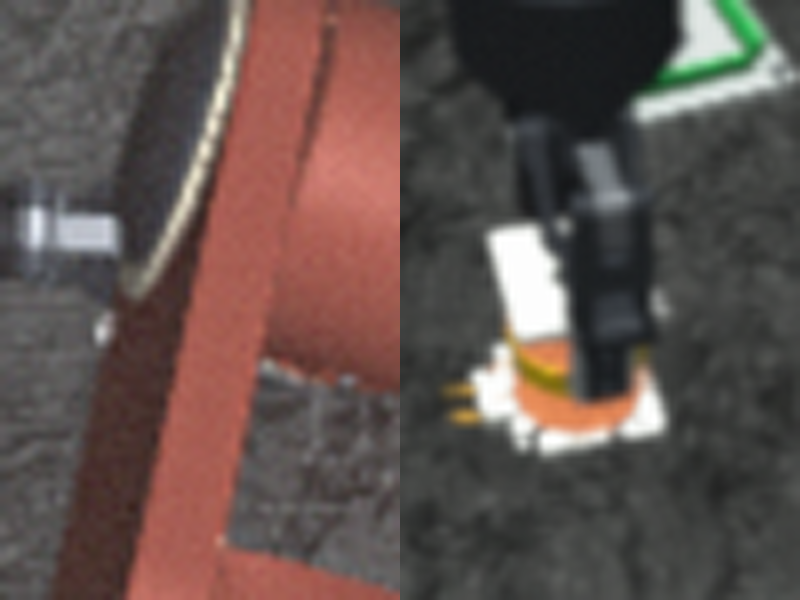

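step_arm --commands '[[100,[0,-3,1],0],[50,[0,-3,1],0],[40,[0,-3,1],0],[40,[0,-3,1],0],[40,[0,-3,1],0],[40,[0,-3,1],0],[40,[0,-3,1],0],[40,[0,-3,1],0]]' --squeeze 50

```text
t: 3.58
tool_pos: [0.4977, -0.0805, 0.201]
tool_rot: [0.119, 3.138, -0.001]
contact_force: [0.3, -2.1, 3.2]
opening: 0.0495
grip_force: 53.2
```

step_arm --commands '[[40,[0,0,-30],0],[40,[0,0,-70],0],[40,[0,0,-80],0],[40,[0,0,-80],0]]'

```text
t: 4.08
tool_pos: [0.4971, -0.0801, 0.2798]
tool_rot: [-0.119, -3.139, -0.001]
contact_force: [0.3, 0.1, -2.0]
opening: 0.049
grip_force: 53.1
```

```bash
python3 - <<'E'
from meas import *; from go import go
im=cv2.imread('pics/top1.png')[:,:,::-1].copy(); sd=cv2.imread('pics/side1.png')[:,:,::-1].copy()
def disk(r,z,n,src,th=150):
    h,s,v=hsv(up(src,r)); c=big((v<th)&(s<80)); m=cv2.moments(c); p=full([m['m10']/m['m00'],m['m01']/m['m00']],r); return p,onz(n,*p,z)
print('side nest disk',disk((267,225,282,236),.012,'side',sd)); print('side bore',disk((255,261,268,271),.06,'side',sd))
r=(232,145,282,200); h,s,v=hsv(up(im,r)); g=((h>45)&(h<90)&(s>90))
c=big(g); q=cv2.approxPolyDP(cv2.convexHull(c),12,True)[:,0]; print('hull',[onz('top',*full(p,r),.018)[:2] for p in q])
# plate corners
c=big((v>120)|(s>110)); q=cv2.approxPolyDP(cv2.convexHull(c),14,True)[:,0]; print('plate',[onz('top',*full(p,r),.012)[:2] for p in q])
# brass + red
c=big((h>14)&(h<30)&(s>90)&(v>120)); m=cv2.moments(c); p=full([m['m10']/m['m00'],m['m01']/m['m00']],r);print('brass',p,onz('top',*p,.016))
go([.5825,.0863,.0],4.5)
E
```

```text
side nest disk (array([273.4793, 230.0432]), array([0.5831, 0.0879, 0.012 ]))
side bore (array([260.9146, 265.7391]), array([ 0.4984, -0.0805,  0.06  ]))
hull [array([0.6111, 0.0552]), array([0.5586, 0.0522]), array([0.5547, 0.1176]), array([0.6053, 0.1214]), array([0.6132, 0.1153]), array([0.6183, 0.0637])]
plate [array([0.6263, 0.0478]), array([0.5234, 0.0384]), array([0.5159, 0.1242]), array([0.6206, 0.1336])]
brass [255.0417 185.9439] [0.5389 0.089  0.016 ]
t 4.075 shift [-72.7021 172.3495 124.8021] tool yaw turn -8.836739683720793 tilt z [-0.0008  0.0006 -1.    ] xaxis [-0.9971  0.0756  0.0008] grasp [ 0.497  -0.08    0.1248] F [ 0.3178  0.1247 -2.0472] open 0.04900762537340202 grip 53.09172302484512 q6 -1.803017181893907
```

step_arm --commands '[[40,[-22,52,0],-4],[40,[-44,104,0],-9],[40,[-64,153,0],-9],[40,[-72,173,0],-9],[40,[-72,173,20],-9],[40,[-72,173,35],-9],[40,[-72,173,40],-9],[40,[-72,173,40],-9]]'

```text
t: 5.08
tool_pos: [0.5818, 0.0858, 0.2396]
tool_rot: [0.126, -3.137, 0.0]
contact_force: [0.3, -0.6, -2.2]
opening: 0.0494
grip_force: 53.6
```

```bash
python3 - <<'E'
from go import go; from h import *
go([.5817,.087,.045+.012],5.0)
s=snap('side','s3.png')
cv2.imwrite('pics/c5.png',cv2.resize(s[165:255,215:325],None,fx=6.6,fy=6.6,interpolation=2)[:,:,::-1])
E
```

```text
t 5.075 shift [-0.0786  1.2085 27.5617] tool yaw turn -0.4164070461453093 tilt z [-0.0019 -0.0002 -1.    ] xaxis [-0.9968 -0.0799  0.0019] grasp [0.5815 0.0858 0.0846] F [ 0.2578 -0.6197 -2.2291] open 0.049425982091303645 grip 53.592588007450104 q6 -1.6308294546256836
```

View pics/c5.png

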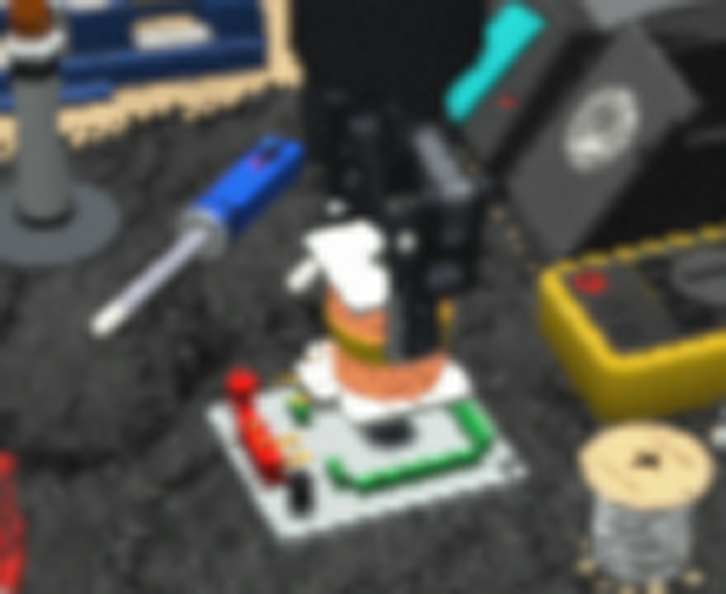

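Coil held over the nest at crop (390,400), its terminal block towards the brass contacts. The blue and teal look-alikes have toppled; they were free-standing and away from my path, so I leave them.

step_arm --commands '[[40,[0,1,6],0],[40,[0,1,12],0],[40,[0,1,16],0],[40,[0,1,19],0],[40,[0,1,21],0],[40,[0,1,22],0]]'

```text
t: 5.88
tool_pos: [0.5823, 0.0877, 0.2186]
tool_rot: [0.128, -3.139, 0.0]
contact_force: [0.0, -1.1, -1.0]
opening: 0.0496
grip_force: 53.7
```

step_arm --commands '[[40,[0,0,1],0],[40,[0,0,2],0],[40,[0,0,3],0],[40,[0,0,3],0]]'

```text
t: 6.38
tool_pos: [0.5827, 0.0873, 0.2163]
tool_rot: [-0.127, 3.137, -0.002]
contact_force: [1.1, -3.5, -0.9]
opening: 0.0493
grip_force: 53.7
```

step_arm --commands '[[40,[0,0,1],0],[40,[0,0,2],0],[40,[0,0,2],0],[40,[0,0,2],0]]'

```text
t: 6.88
tool_pos: [0.5824, 0.0872, 0.2134]
tool_rot: [-0.127, 3.138, -0.002]
contact_force: [0.4, -5.5, -0.3]
opening: 0.0492
grip_force: 53.9
```

step_arm --commands '[[40,[0,-1.5,0],0],[40,[0,-1.5,1],0],[40,[0,-1.5,2],0],[40,[0,-1.5,2],0]]'

```text
t: 7.38
tool_pos: [0.5823, 0.0866, 0.213]
tool_rot: [0.128, -3.137, -0.001]
contact_force: [-5.4, -1.0, 9.4]
opening: 0.0495
grip_force: 55.1
```

step_arm --commands '[[40,[0,0,-1],0],[60,[0,0,-1],0],[75,[0,0,-1],0],[90,[0,0,-1],0],[100,[0,0,-1],0],[100,[0,0,-1],0],[100,[0,0,-40],0],[100,[0,0,-100],0],[100,[0,0,-150],0],[100,[0,0,-150],0]]'

```text
t: 8.62
tool_pos: [0.5837, 0.0863, 0.3682]
tool_rot: [-0.127, 3.128, -0.0]
contact_force: [-0.2, -0.2, 0.4]
opening: 0.0853
grip_force: 0.0
```

```bash
python3 - <<'E'
from go import go; from h import *
go([.4828,.2835,.30],-7)
s=snap('side','s4.png')
cv2.imwrite('pics/c6.png',cv2.resize(s[135:255,195:325],None,fx=5,fy=5,interpolation=2)[:,:,::-1])
E
```

```text
t 8.625 shift [ 83.5825 204.7469 -87.8817] tool yaw turn 11.661630541140866 tilt z [ 0.0114  0.0003 -0.9999] xaxis [-0.9966 -0.0813 -0.0114] grasp [0.5855 0.0863 0.2132] F [-0.165  -0.1827  0.4107] open 0.08527062028753071 grip 0.0 q6 -1.6315725322831127
```

View pics/c6.png

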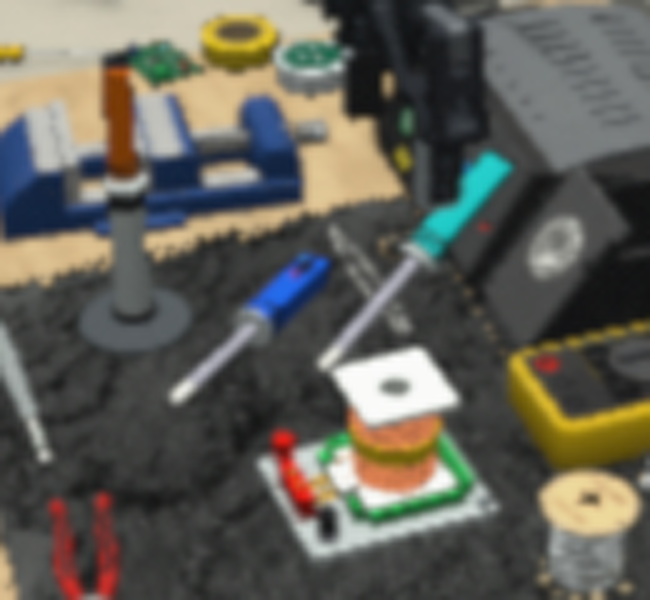

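Coil sits level inside the green rails (crop 395,430), its block in the gap and the pins at the brass contacts. Next the orange probe at crop (118,120).

step_arm --commands '[[100,[30,75,-30],6],[100,[60,140,-30],12],[100,[75,180,-30],12],[100,[83,205,-30],12],[100,[83,205,-30],12],[100,[83,205,-30],12],[100,[83,205,-30],12]]'

```text
t: 9.55
tool_pos: [0.4834, 0.2828, 0.3907]
tool_rot: [-0.204, -3.134, 0.001]
contact_force: [-0.3, 0.1, 0.2]
opening: 0.0857
grip_force: 0.0
```

```bash
python3 - <<'E'
from go import go; from meas import *
go([.4828,.2835,.145],-7)
im=snap('top','t5.png'); s=snap('side','s5.png')
c=np.zeros((600,800,3),np.uint8)
c[:,:400]=cv2.resize(im[145:235,150:210],(400,600),interpolation=2); c[:,400:]=cv2.resize(im[130:220,225:285],(400,600),interpolation=2)
cv2.imwrite('pics/c7.png',c[:,:,::-1])
def disk(r,z,n,src,th=150):
    h,s,v=hsv(up(src,r)); c=big((v<th)&(s<80)); m=cv2.moments(c); p=full([m['m10']/m['m00'],m['m01']/m['m00']],r); return p,onz(n,*p,z)
print(proj('side',[.583,.087,.072]),proj('top',[.583,.087,.072]))
a=proj('side',[.583,.087,.072]).round().astype(int); b=proj('top',[.583,.087,.072]).round().astype(int)
print(disk((a[0]-7,a[1]-5,a[0]+7,a[1]+5),.072,'side',s),disk((b[0]-7,b[1]-7,b[0]+7,b[1]+7),.072,'top',im))
E
```

```text
t 9.55 shift [ 0.6105  0.7153 90.6749] tool yaw turn -0.4356586814389374 tilt z [-0.0012 -0.0007 -1.    ] xaxis [-0.9916  0.1294  0.0011] grasp [0.4832 0.2827 0.2357] F [-0.3407  0.1423  0.1683] open 0.08569381244681572 grip 0.0 q6 -1.0445548541837633
[273.6192 212.3152] [256.3224 165.1906]
(array([273.505 , 211.9479]), array([0.5832, 0.0886, 0.072 ])) (array([255.8919, 165.3977]), array([0.5825, 0.088 , 0.072 ]))
```

View pics/c7.png

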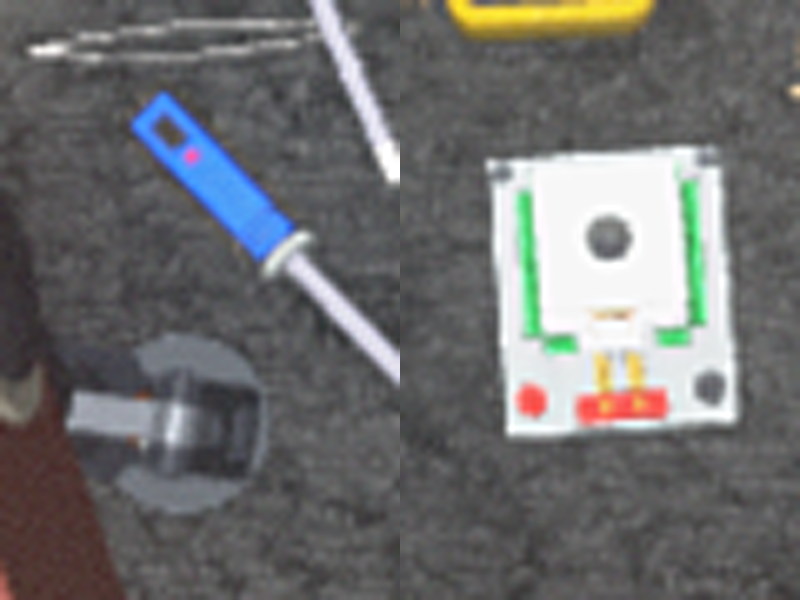

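The top view shows the coil squarely in the nest with its pins on the contacts. The gripper is centred over the orange handle.

step_arm --commands '[[100,[0,1,40],0],[100,[0,1,75],0],[100,[0,1,90],0],[100,[0,1,91],0],[100,[0,1,91],0],[50,[0,1,91],0],[30,[0,1,91],0],[20,[0,1,91],0],[10,[0,1,91],0],[10,[0,1,91],0],[10,[0,1,91],0],[10,[0,1,91],0]]' --squeeze 40

```text
t: 11.15
tool_pos: [0.4831, 0.2848, 0.3006]
tool_rot: [-0.201, -3.135, 0.0]
contact_force: [-0.7, -0.2, 0.5]
opening: 0.0177
grip_force: 42.6
```

step_arm --commands '[[10,[0,0,0],0],[10,[0,0,0],0],[10,[0,0,0],0]]'

```text
t: 11.52
tool_pos: [0.4831, 0.2848, 0.3006]
tool_rot: [0.201, 3.135, -0.0]
contact_force: [0.1, -0.7, 0.7]
opening: 0.0177
grip_force: 42.6
```

step_arm --commands '[[10,[0,0,-15],0],[10,[0,0,-40],0],[10,[0,0,-80],0],[10,[0,0,-110],0],[10,[0,0,-110],0],[10,[0,0,-110],0]]' --squeeze 60

```text
t: 12.28
tool_pos: [0.4828, 0.2847, 0.4094]
tool_rot: [-0.201, -3.134, 0.001]
contact_force: [0.9, -0.1, -1.9]
opening: 0.0172
grip_force: 59.4
```

```bash
python3 - <<'E'
from go import go; from h import *
go([.5828,.088,.255],0)
s=snap('side','s6.png')
E
```

```text
t 12.275 shift [-124.3363 -182.2853   -0.6904] tool yaw turn -7.3364383973108005 tilt z [-0.0016 -0.0006 -1.    ] xaxis [-0.9918  0.1277  0.0015] grasp [0.4825 0.2846 0.2544] F [ 0.9051 -0.098  -1.904 ] open 0.017227288024114534 grip 59.35708522796631 q6 -1.0427632914117055
```

step_arm --commands '[[10,[-15,-22,0],0],[10,[-40,-60,0],0],[10,[-70,-105,0],0],[10,[-100,-147,0],0],[10,[-117,-172,0],0],[10,[-124,-182,0],0],[10,[-124,-182,0],0],[10,[-124,-182,0],0],[10,[-124,-182,0],0]]'

```text
t: 13.45
tool_pos: [0.5824, 0.0895, 0.4105]
tool_rot: [-0.199, -3.135, -0.0]
contact_force: [-0.0, 0.8, -1.0]
opening: 0.0173
grip_force: 59.4
```

```bash
python3 - <<'E'
from go import go; from h import *
go([.5828,.088,.255],0)
im=snap('top','t7.png'); s=snap('side','s7.png')
c=np.zeros((600,800,3),np.uint8)
c[:,:400]=cv2.resize(im[115:205,225:285],(400,600),interpolation=2); c[:,400:]=cv2.resize(s[135:225,243:303],(400,600),interpolation=2)
cv2.imwrite('pics/c8.png',c[:,:,::-1])
E
```

```text
t 13.45 shift [-0.577  -1.4505  0.5297] tool yaw turn -7.246996338746115 tilt z [-0.0001  0.0002 -1.    ] xaxis [-0.992   0.1261  0.0002] grasp [0.5824 0.0895 0.2555] F [-0.0065  0.8208 -0.9926] open 0.01730470833675886 grip 59.356491565704346 q6 -1.4181275273687381
```

View pics/c8.png

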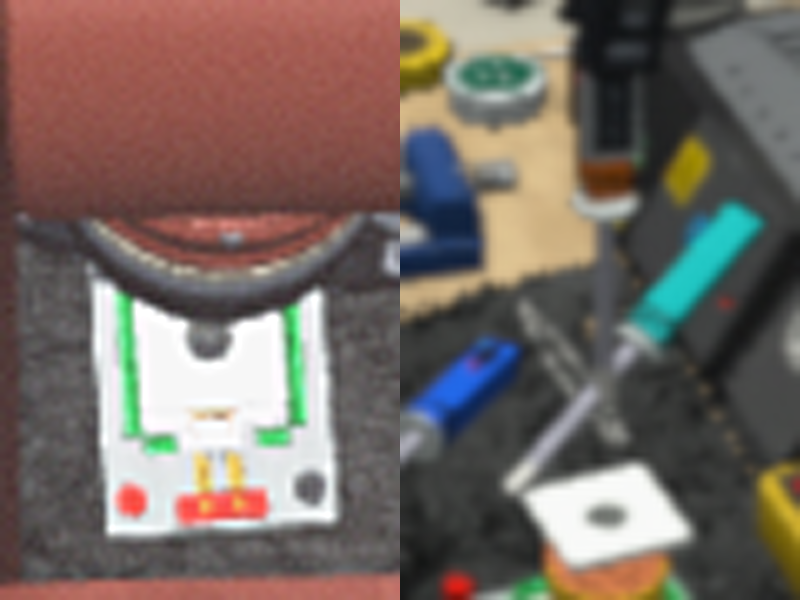

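```bash
python3 - <<'E'
from meas import *
a=cv2.imread('pics/s7.png').astype(int);b=cv2.imread('pics/s5.png').astype(int)
d=np.abs(a-b).max(2)
for v in range(164,206,2):
    w=d[v,266:284].astype(float); w[w<18]=0
    print(v,w.astype(int).tolist(), round((w*np.arange(266,284)).sum()/max(w.sum(),1),2))
P=[.5828,.088]
for z in(.2035,.16,.125,.072): print(z,proj('side',P+[z]))
E
```

```text
164 [0, 0, 0, 44, 54, 57, 81, 79, 59, 47, 76, 100, 73, 27, 0, 0, 0, 0] 274.11
166 [0, 0, 0, 23, 56, 85, 123, 150, 150, 143, 138, 109, 57, 0, 0, 0, 0, 0] 273.98
168 [0, 0, 0, 0, 0, 0, 19, 45, 59, 42, 20, 0, 0, 0, 0, 0, 0, 0] 273.99
170 [0, 0, 0, 0, 0, 0, 62, 85, 46, 0, 0, 0, 0, 0, 0, 0, 0, 0] 272.92
172 [0, 0, 0, 0, 0, 0, 70, 111, 104, 55, 0, 0, 0, 0, 0, 0, 0, 0] 273.42
174 [0, 0, 0, 0, 0, 18, 63, 56, 32, 0, 0, 0, 0, 0, 0, 0, 0, 0] 272.6
176 [0, 0, 0, 0, 0, 0, 18, 20, 0, 0, 0, 0, 0, 0, 0, 0, 0, 0] 272.53
178 [0, 0, 0, 0, 0, 0, 20, 25, 21, 0, 0, 0, 0, 0, 0, 0, 0, 0] 273.02
180 [0, 0, 0, 0, 0, 0, 26, 34, 34, 19, 0, 0, 0, 0, 0, 0, 0, 0] 273.41
182 [0, 0, 0, 0, 0, 0, 0, 0, 0, 0, 0, 0, 0, 0, 0, 0, 0, 0] 0.0
184 [0, 0, 0, 0, 0, 0, 31, 40, 24, 0, 0, 0, 0, 0, 0, 0, 0, 0] 272.93
186 [0, 0, 0, 0, 0, 0, 30, 39, 32, 0, 0, 0, 0, 0, 0, 0, 0, 0] 273.02
188 [0, 0, 0, 0, 0, 0, 29, 25, 0, 0, 0, 0, 0, 0, 0, 0, 0, 0] 272.46
190 [0, 0, 0, 0, 0, 0, 0, 40, 65, 41, 0, 0, 0, 0, 0, 0, 0, 0] 274.01
192 [0, 0, 0, 0, 0, 18, 54, 68, 45, 0, 0, 0, 0, 0, 0, 0, 0, 0] 272.76
194 [0, 0, 0, 0, 0, 0, 0, 0, 23, 0, 0, 0, 0, 0, 0, 0, 0, 0] 274.0
196 [0, 0, 0, 0, 0, 0, 0, 0, 0, 0, 0, 0, 0, 0, 0, 0, 0, 0] 0.0
198 [0, 0, 0, 0, 0, 0, 0, 0, 0, 0, 0, 0, 0, 0, 0, 0, 0, 0] 0.0
200 [0, 0, 0, 0, 0, 0, 0, 0, 0, 0, 0, 0, 0, 0, 0, 0, 0, 0] 0.0
202 [0, 0, 0, 0, 0, 0, 0, 0, 0, 0, 0, 0, 0, 0, 0, 0, 0, 0] 0.0
204 [0, 0, 0, 0, 0, 0, 0, 0, 0, 0, 0, 0, 0, 0, 0, 0, 0, 0] 0.0
0.2035 [273.6112 168.7262]
0.16 [273.5475 183.7415]
0.125 [273.4984 195.333 ]
0.072 [273.4273 212.1095]
```

step_arm --commands '[[10,[-0.5,-2,0],0],[10,[-0.5,-2,10],0],[10,[-0.5,-2,25],0],[10,[-0.5,-2,36],0],[10,[-0.5,-2,40],0],[10,[-0.5,-2,40],0],[10,[-0.5,-2,40],0]]'

```text
t: 14.42
tool_pos: [0.5832, 0.0864, 0.3712]
tool_rot: [0.201, 3.134, 0.0]
contact_force: [-0.5, 0.2, -0.7]
opening: 0.0176
grip_force: 59.4
```

```bash
python3 - <<'E'
from go import go; from h import *
go([.5827,.0873,.173],0)
s=snap('side','s8.png')
cv2.imwrite('pics/c9.png',cv2.resize(s[160:240,240:310],None,fx=7.5,fy=7.5,interpolation=2)[:,:,::-1])
for z in(.085,.072): print(proj('side',[.5827,.0873,z]))
E
```

```text
t 14.425 shift [ 0.6938  0.8298 43.174 ] tool yaw turn -7.338158653304504 tilt z [ 0.001 -0.    -1.   ] xaxis [-0.9918  0.1277 -0.001 ] grasp [0.5834 0.0864 0.2162] F [-0.4553  0.197  -0.6902] open 0.017613393146253476 grip 59.356557726860046 q6 -1.4218445842651175
[273.4912 208.2374]
[273.4738 212.2702]
```

View pics/c9.png

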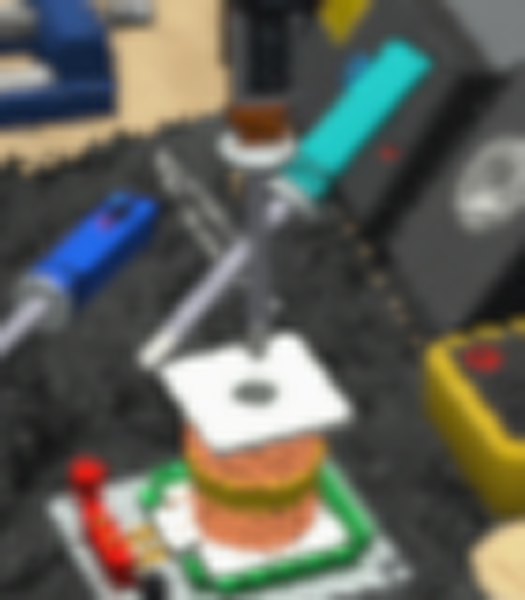

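```bash
python3 - <<'E'
from meas import *
a=cv2.imread('pics/s8.png').astype(int);b=cv2.imread('pics/s5.png').astype(int);c=cv2.imread('pics/s7.png').astype(int)
print('s8');[print(v,a[v,270:279].sum(1)//3,b[v,270:279].sum(1)//3) for v in range(198,218)]
print('s7');[print(v,c[v,270:279].sum(1)//3,b[v,270:279].sum(1)//3) for v in range(188,199)]
E
```

```text
s8
198 [93 77 80 87 88 81 68 57 55] [ 92  77  90 109 110 115  90  62  55]
199 [73 62 67 83 88 86 82 61 50] [ 72  63  80 113 125 134 108  68  51]
200 [ 62  55  63  82  88  96 106  81  55] [ 61  53  62  93 120 129 120  83  54]
201 [56 55 64 81 88 90 90 68 56] [55 53 53 67 88 94 92 68 55]
202 [55 52 59 84 95 87 71 54 56] [54 50 44 53 62 65 62 52 55]
203 [ 59  55  61  91 108  94  72  61  62] [59 51 44 51 58 63 62 59 61]
204 [ 60  62  70  97 109 108 116 138 142] [ 59  59  55  61  76  97 114 137 140]
205 [ 88  99  97 105 114 142 191 230 233] [ 86 101 114 139 159 181 204 229 231]
206 [171 181 160 129 123 168 231 247 248] [169 188 205 230 238 241 244 247 247]
207 [241 240 223 176 155 197 240 248 249] [239 242 244 247 248 248 248 248 248]
208 [249 248 244 227 220 237 247 249 249] [248 248 248 248 248 248 248 248 248]
209 [249 248 245 238 237 242 247 249 249] [248 247 244 242 242 243 246 248 248]
210 [246 238 221 206 207 217 232 244 249] [245 237 219 204 204 215 230 243 248]
211 [235 194 151 139 141 151 186 231 247] [233 191 150 136 139 149 183 230 245]
212 [223 160 122 116 118 124 161 224 245
[... 622 characters left out ...]
8 104 120 106  75  60] [ 91  81  93 133 163 158 119  78  59]
191 [ 93 101 104 104 102  96  77  59  56] [ 93 108 134 162 162 129  86  61  56]
192 [ 94 120 118 108  98  83  67  61  58] [ 96 135 165 166 135  94  68  61  58]
193 [126 156 138 113  98  80  64  62  60] [127 165 172 143  99  72  61  62  61]
194 [167 173 143 113  98  79  63  60  60] [168 176 150 109  77  65  58  59  58]
195 [173 154 117 101  94  76  61  57  57] [172 153 117  96  86  72  59  57  57]
196 [156 121  95  98 102  82  62  58  57] [157 121  96  99 102  83  63  57  57]
197 [126 102  99  98  93  86  70  61  57] [126 103  99  97  94  85  70  60  58]
198 [ 91  77  90 110 109 114  89  62  55] [ 92  77  90 109 110 115  90  62  55]
```

step_arm --commands '[[10,[0.8,0.3,0],0],[10,[0.8,0.3,3],0],[10,[0.8,0.3,8],0],[10,[0.8,0.3,14],0],[10,[0.8,0.3,20],0],[10,[0.8,0.3,20],0],[10,[0.8,0.3,20],0]]'

```text
t: 15.35
tool_pos: [0.5823, 0.0868, 0.3506]
tool_rot: [0.201, 3.135, -0.0]
contact_force: [0.2, -0.3, -1.1]
opening: 0.0173
grip_force: 59.4
```

```bash
python3 - <<'E'
from go import go; from meas import *
go([.5826,.0868,.1726],0)
im=snap('side','s9.png'); a=im.astype(int)[:,:,::-1]; b=cv2.imread('pics/s5.png').astype(int)
for v in range(196,216): print(v,a[v,269:280].sum(1)//3)
E
```

```text
t 15.35 shift [-0.2518  0.0443 23.0142] tool yaw turn -7.336983556156071 tilt z [ 0.0001 -0.     -1.    ] xaxis [-0.9918  0.1277 -0.0001] grasp [0.5824 0.0868 0.1956] F [ 0.2203 -0.3417 -1.1468] open 0.01731694636375732 grip 59.356974363327026 q6 -1.4211426320761529
196 [173 160 124 100  91  85  73  63  59  59  58]
197 [163 129 107 103  96  88  79  68  62  60  57]
198 [133  94  81  90  92  94 100  81  61  56  55]
199 [ 99  74  67  76  87 100 121 103  67  52  52]
200 [ 73  63  59  72  85  96 117 119  84  55  53]
201 [60 58 61 76 86 88 90 91 69 56 55]
202 [56 56 58 72 84 84 74 65 54 56 59]
203 [58 59 60 72 84 84 75 65 61 64 62]
204 [ 55  61  65  75  85  92 103 117 140 144 116]
205 [ 72  89  99  92  90 112 163 202 232 234 205]
206 [148 172 177 138 103 129 205 240 248 249 240]
207 [233 242 236 185 120 134 215 245 249 250 247]
208 [248 249 244 198 125 134 215 245 249 250 249]
209 [250 249 244 197 125 131 207 242 249 250 250]
210 [249 247 235 180 120 119 175 227 245 249 250]
211 [248 236 193 138 113 110 133 184 233 247 250]
212 [247 225 160 120 111 110 119 161 225 246 249]
213 [248 236 198 162 145 140 152 198 239 248 250]
214 [249 248 243 232 219 213 222 239 248 250 250]
215 [250 250 249 248 247 246 247 249 249 249 249]
```

step_arm --commands '[[10,[0,0,4],0],[10,[0,0,8],0],[10,[0,0,12],0],[10,[0,0,16],0],[10,[0,0,20],0],[10,[0,0,23],0],[10,[0,0,23],0],[10,[0,0,23],0],[10,[0,0,23],0],[10,[0,0,23],0]]'

```text
t: 16.65
tool_pos: [0.5824, 0.0868, 0.3278]
tool_rot: [0.201, 3.135, 0.0]
contact_force: [1.0, -1.0, -1.7]
opening: 0.0173
grip_force: 59.4
```

```bash
python3 - <<'E'
from go import go; from h import *
go([.5826,.0868,.1726],0)
s=snap('side','s10.png')
cv2.imwrite('pics/c10.png',cv2.resize(s[165:255,225:315],None,fx=6.6,fy=6.6,interpolation=2)[:,:,::-1])
E
```

```text
t 16.65 shift [-0.24    0.0631  0.1638] tool yaw turn -7.343400793266085 tilt z [ 0.0003  0.     -1.    ] xaxis [-0.9918  0.1278 -0.0003] grasp [0.5824 0.0868 0.1728] F [ 0.9504 -0.9846 -1.6979] open 0.017275140571435064 grip 59.35663282871246 q6 -1.4210854936177844
```

View pics/c10.png

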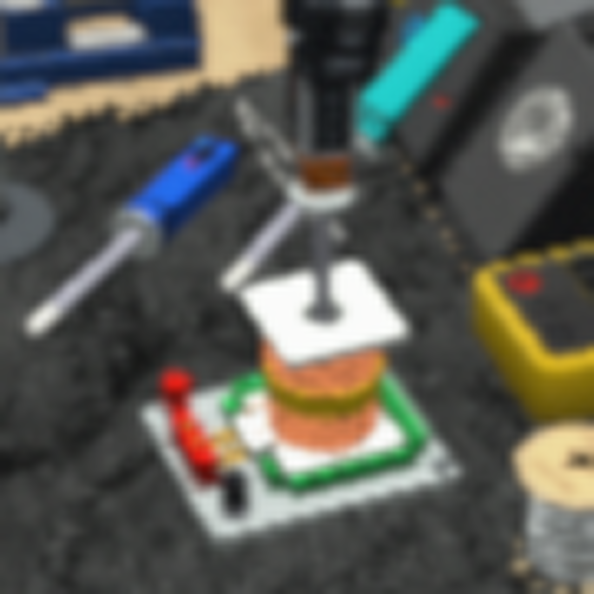

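The probe rod is upright in the middle of the bore at crop (322,315), and the coil is undisturbed. The tip is at about z = 42 mm, half-way down the coil.

```bash
python3 -c "
from station import finish_job
print(finish_job())"
```

```text
the job is handed in; nothing more can be done
None
```

The job is handed in: the coil is seated in the nest with its pins on the contacts, and the orange probe is held upright and centred with its tip half-way down the bore; the blue and teal look-alikes toppled early on, probably on their own, and I left them.

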